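# Index the mirror table by one hole

## Robot

A 7-joint arm with a two-finger parallel gripper is mounted at the origin on a cart in front of the work surface, level with it; the furniture and walls round the work are solid. World frame = base frame: x ahead of the robot, y to its left, z up, the work surface at z = 0. Lengths are in m, angles in rad, forces in N, time in s.
With the tool pointing down it reaches from about 0.425 to 0.875 m from the base axis. Payload 4.7 kg.
Tool frame: the origin (TCP) lies on the centre line of the jaws, within the pads' length; the fingertips stand 25 mm ahead of it and the grasp point (between the pads) lies 6 mm ahead of it; z points along the fingers, y is the direction in which the jaws open and shut (so a half turn about z gives the same grasp; the last joint's range is limited). The gripper opens to 85 mm and grips with 20 to 120 N. Pads are 22 mm wide; open, the fingers measure 114 mm over their backs; the gripper's body (76 mm by 85 mm) begins 54 mm behind the grasp point. The pads swing forward as they close: fully open they stand 13 mm farther back than shut.
Start: joints at [-1.255, 0.321, -0.07, 1.45, 0.023, 1.371, -0.057], TCP at [0.193, 0.621, 0.256] pointing down, gripper open.
Joint ranges: [-2.86, 2.86], [-0.3, 2.09], [-1.38, 1.24], [0.06, 2.45], [-1.56, 4.7], [0.09, 2.05], [-2.69, 2.69]. Speed limits (rad/s): [2.57, 2.57, 3.14, 3.14, 3.14, 3.14, 3.14].

## Interface

Orientations are given as a rotation vector (axis times angle).
In Python, from cell import * gives the robot as it stands.
- The arm moves only by the tool arm_command, never from a script. Its argument "deltas" is a list of rows, each a list of 3 entries, a list of its own where there are three numbers: the shift along the tool's x, y, z in mm, then the turn, a rotation vector about the tool's x, y, z in rad, then the opening, from 0 (shut) to 1 (fully open). A call has 1 to 8 rows; each row shifts and turns the commanded pose from where the row before left it, along the tool's axes as they then stand; what a row does not reach is not made up. A row lasts 1/12 s, in which the tool goes at most 41.7 mm and 7.16 degrees, less where a joint would pass 70% of its speed; a pose out of reach is approached as far as the arm can. A call is refused whole if a number of a shift passes 41.7 or a number of a turn 0.125, either way. A call with a gripper value outside its range is refused whole. The fingers move at their own pace and stop on an object; "newtons" is the grip in N (left out, the last holds). Time passes only in rows, so rows that do not move let the fingers close. It gives the time, the measured TCP pose, the force and the opening at its end, in the units of the state.
- get_state(): the state, without advancing time (a new reading comes with each control period).
- snapshot(name): name is "side" or "top"; returns a dict with "img" (480x640x3 uint8, blue, green, red), "fx", "fy", "cx", "cy" (pixels), "xyz" and "orientation" of the camera in the world. Camera axes: x right, y down, z forward; pixel columns grow to the right and rows downward; lengths in m; the calibration is good to about 2 mm. A picture is of the moment at which its call begins. There is no depth.
- hand_in(): hands the job in, once; it reports no verdict.
Trained networks look in a picture, given as the dict that the camera call returned (one of the last four; its "shot" number tells which), for a name from the list of things; names that differ only in an ending like _2 or _b are one class to them, and where a whole thing is asked for, a point or a joint stands for the part that bears it (a point fixed in the world has none). Each returns a list of dicts, best first, with "conf" (0 to 1); they miss things now and then, are a little off and sometimes report something else, mostly with a low value. They report only what shows in the picture. A call takes as long as a camera call. They do not tell look-alikes from the thing itself.
- find_in(label, picture): "point" ([x, y, z] in m, in world coordinates, good to about 4 mm: the middle of the surface that is visible of it).
- silhouettes(label, picture): "pixels" (480x640 bool, what is visible of it).
The state is a dict: "time": time; "q": joint angles; "joint_velocities": joint speeds; "effort": joint torques, N m; "tcp_pos": TCP position; "tcp_rot": TCP orientation; "ft_force": force on the tool from outside, world axes, zero at the start; "torque": the same for the moment, N m; "width": opening from 0.0 (shut) to 1.0 (fully open).
Only numpy, scipy, OpenCV 4.12 (cv2) and the standard library are available. Lean on these libraries where they do the work, as an engineer would, in place of code of your own. Each camera call takes 0.05 s, during which the arm holds its last target. There are 200 camera calls.

## Task

The mirror on the small indexing table looks out midway between the green post and the red post. With the fingertips, press the orange spring plunger in, keep it in while you swing the table round by one hole so that the mirror faces the green post, then let the plunger spring back up so that its pin locks in that next hole. Do not grip anything or touch the mirror mount, do not swing the table the other way or past that hole, be gentle with the plunger, and leave the loose things lying about where they are.

Things in the scene. Friction and masses are not known exactly. Their poses are not given: they have to be found in the camera images.
- stage: Fixed base of the indexing table; position and yaw vary. Dark foot (radius 74 mm, 10 mm high), silver index plate (radius 70 mm, top at z 58 mm) with holes every 30 degrees (0.524 rad). Origin: centre of the underside, on the table's vertical turning axis. +x points away from the robot, midway between the two posts; y to the left of that; z up.
- table (a joint): Turn of the table (black disc, radius 44 mm, with mirror and plunger) about the stage's z, rad, + anticlockwise from above. About 0 at the start; next holes at +0.524 and -0.524. At angle a the mirror looks along direction a from the stage's +x; the plunger is on the opposite side. Turns with about 0.5 N at the plunger while that is in, stays where left; else locked by the pin, 0.03 rad play.
- plunger (a joint): Depth the spring plunger is pressed, m: 0 up (pin in a hole), 0.012 fully in. From about 0.008 the pin is clear of the plate and the table turns. Spring: about 2 N to start, 8 N at full depth. Let up between holes, the pin rubs under the plate at about 0.007 and pops up when it comes under a hole; its round tip centres itself from about 3 degrees off.
- cap_floor (a point): Centre of the dished floor of the plunger's orange cap, 100 mm from the table's axis; pressed straight down. Moves with plunger and table (z 94 mm up, 82 mm fully in). The dish is 46 mm wide inside, 54 mm outside, rim 9 mm above the floor: closed fingertips fit in, press the floor and can push sideways against the rim. Its stem goes down beside the plate to a foot with a brass pin.
- mirror: Black mirror mount, 48 x 46 x 46 mm, fixed on the middle of the table, standing on its top, 72 to 118 mm above the desk, knobs towards the plunger and mirror away from it. Not to be touched. Origin: centre of its underside.
- post_green: Fixed alignment post with a green head, 110 mm high, head radius 12 mm, foot radius 16 mm, 120 mm from the table's axis, 30 degrees to the left or to the right of the stage's +x axis (it changes places with the red one). Origin: centre of its underside.
- post_red: The same post with a red head, on the other side. Origin: centre of its underside.
- objective_mid (a point): Bystander: loose silver microscope objective with a blue ring, standing upright, 28 mm across, 44 mm high. Point: its centre.
- dust_cap_mid (a point): Bystander: loose black lens dust cap, 42 mm across, 8 mm high. Point: its centre.
- clip_mid (a point): Bystander: loose blue clip, 18 x 44 x 12 mm. Point: its centre.
- pen_mid (a point): Bystander: loose marker pen, 11 x 135 x 11 mm, lying. Point: its centre.
Not all that is in view belongs to the job. What is shaped like the post_green but purple is not meant.

How it is judged:
By the outcome, as a careful person would: the job done as asked, in the order asked, and still so for the second after the job is handed in, with the robot touching nothing.
It also fails if it takes over 32 s, if anything falls off the work surface, if the arm or the gripper's body presses on something with over 40 N, if the wrist force passes 120 N, or if a joint passes its speed limit or range.

## Working session

There is one attempt and no reset: what is moved stays moved. The work goes in short steps, Python scripts to look and compute and a tool call to move; the robot and the scene stay as the last step left them, time stands still between calls to the robot, and variables do not carry over. Pictures are saved under pics/ and viewed, about 8 in all and at most 12, crops included, and the job is handed in when it is done.

Besides the shell and the picture viewer there is one more tool, called after ">>>" by a JSON object that holds its "method" and its "body", one argument or row to a line. arm_command: Moves the arm, as the interface text tells. Its arguments: {"type":"object","properties":{"deltas":{"type":"array","items":{"type":"array"}},"newtons":{"type":"number"}},"required":["deltas"]}

```bash
mkdir -p pics; cat > h.py <<'E'
from cell import *
import numpy as np, cv2
E
python3 - <<'E'
from h import *
s=get_state(); print({k:np.round(s[k],3) for k in('time','tcp_pos','tcp_rot','width','ft_force')})
for n in('top','side'):
    p=snapshot(n); cv2.imwrite(f'pics/{n}1.png',p['img']); print(n,p['xyz'],p['orientation'],p['fx'],p['cx'],p['cy'])
    for l in('stage','cap_floor','mirror','post_green','post_red','objective_mid','dust_cap_mid','clip_mid','pen_mid'):
        print(l,[(np.round(d['point'],3).tolist(),round(d['conf'],2)) for d in find_in(l,p)[:3]])
E
```

```text
{'time': np.float64(0.0), 'tcp_pos': array([0.193, 0.62 , 0.255]), 'tcp_rot': array([-4.720e-01, -3.106e+00,  3.000e-03]), 'width': np.float64(1.0), 'ft_force': array([-0.098, -0.081, -0.698])}
top [0.48347895 0.11137116 1.2571961 ] [-2.21576087  2.19404153 -0.10354695] 610.1198991496161 311.89872498388087 233.62482098474658
stage [([0.519, 0.179, 0.059], 0.68)]
cap_floor []
mirror [([0.535, 0.169, 0.117], 0.76)]
post_green [([0.602, 0.078, 0.104], 0.61), ([0.692, 0.115, 0.09], 0.58)]
post_red [([0.65, 0.186, 0.1], 0.75)]
objective_mid [([0.465, -0.033, 0.039], 0.53)]
dust_cap_mid [([0.491, 0.348, 0.007], 0.54)]
clip_mid [([0.42, 0.356, 0.013], 0.55)]
pen_mid [([0.48, -0.199, 0.009], 0.73), ([0.606, 0.079, 0.104], 0.67)]
side [ 0.01393116 -0.82922829  0.66890319] [-2.01580369  0.53881783 -0.32900029] 596.6224789596208 322.7967369219923 241.91117218563696
stage [([0.507, 0.156, 0.056], 0.72)]
cap_floor [([0.442, 0.199, 0.095], 0.96)]
mirror [([0.53, 0.157, 0.104], 0.87)]
post_green [([0.691, 0.106, 0.067], 0.96), ([0.599, 0.07, 0.064], 0.64), ([0.497, 0.18, 0.074], 0.39)]
post_red [([0.644, 0.18, 0.06], 0.55)]
objective_mid [([0.461, -0.043, 0.029], 0.51), ([0.533, 0.156, 0.1], 0.45)]
dust_cap_mid []
clip_mid [([0.413, 0.35, 0.012], 0.64)]
pen_mid [([0.475, -0.211, 0.008], 0.89), ([0.507, 0.156, 0.056], 0.64)]
```

View pics/top1.png

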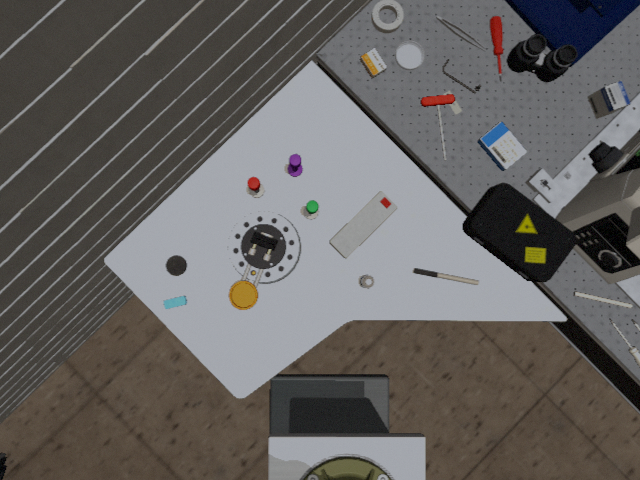

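View pics/side1.png

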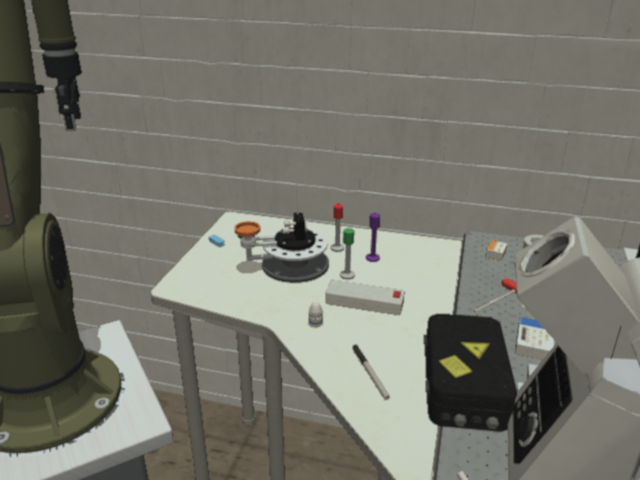

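In the top view the mirror (264,243) looks up and slightly right. The red post is at (254,185) on its left, the green one at (312,207) on its right, and the purple look-alike at (295,163). The orange cap is at (243,294). Green fits by colour and by lying 30° to the right, so the turn is clockwise (-0.524). I'll measure it and confirm with a crop.

```bash
cat >> h.py <<'E'
from scipy.spatial.transform import Rotation as R
def at_z(p,uv,z):
    d=R.from_rotvec(p['orientation']).apply([(uv[0]-p['cx'])/p['fx'],(uv[1]-p['cy'])/p['fy'],1]); o=np.array(p['xyz'])
    return o+d*(z-o[2])/d[2]
def blob(p,lo,hi,roi):
    hsv=cv2.cvtColor(p['img'],cv2.COLOR_BGR2HSV); m=cv2.inRange(hsv,np.array(lo),np.array(hi))
    k=np.zeros_like(m); x0,y0,x1,y1=roi; k[y0:y1,x0:x1]=1; m=m*k
    n,l,st,c=cv2.connectedComponentsWithStats(m); i=1+st[1:,4].argmax(); return c[i],st[i]
def proj(p,X):
    c=R.from_rotvec(p['orientation']).inv().apply(np.array(X)-p['xyz']); return c[:2]/c[2]*[p['fx'],p['fy']]+[p['cx'],p['cy']]
E
python3 - <<'E'
from h import *
from scipy.optimize import least_squares
p=snapshot('top'); s=snapshot('side')
roi=(200,140,340,330)
c,a=blob(p,(10,120,80),(28,255,255),roi); g,b=blob(p,(50,100,40),(85,255,255),roi); r,d=blob(p,(0,150,60),(8,255,255),roi)
print('cap',c,a,'g',g,b,'r',r,d)
C=at_z(p,c,.103);G=at_z(p,g,.104);Rd=at_z(p,r,.104)
print(C,G,Rd)
# silver plate
hs=silhouettes('stage',p); 
f=lambda v: np.r_[(C[:2]-(v[:2]-.1*np.array([np.cos(v[2]),np.sin(v[2])]))),(G[:2]-(v[:2]+.12*np.array([np.cos(v[2]-.5236),np.sin(v[2]-.5236)]))),(Rd[:2]-(v[:2]+.12*np.array([np.cos(v[2]+.5236),np.sin(v[2]+.5236)])))]
q=least_squares(f,[.53,.17,-.3]); print('axis,yaw',q.x,'res mm',q.fun*1000)
x,y,t=q.x
for k in(0,-.2618,-.5236): print(k,np.round([x-.1*np.cos(t+k),y-.1*np.sin(t+k)],4))
fc=find_in('cap_floor',p); print(fc[:2]); print('side check px cap rim',proj(s,[x-.1*np.cos(t),y-.1*np.sin(t),.103]),blob(s,(3,120,60),(28,255,255),(215,210,275,260)))
im=p['img'].copy(); cx=cv2.resize(im[140:340,190:350],None,fx=3.7,fy=2.9 and 3.0); 
cx=cv2.resize(im[140:340,190:350],(480,600),interpolation=cv2.INTER_CUBIC); cv2.imwrite('pics/crop1.png',cx)
E
```

```text
cap [242.98608964 294.81916538] [229 281  29  29 647] g [311.86206897 206.55172414] [306 201  12  13 116] r [253.45299145 183.2991453 ] [248 177  12  14 117]
[0.43907976 0.20359391 0.103     ] [0.60708861 0.07570361 0.104     ] [0.65008172 0.18704372 0.104     ]
axis,yaw [ 0.53183638  0.16827937 -0.36501315] res mm [ 0.65528927 -0.38161179 -0.40646173  0.56801174 -0.24882754 -0.18639995]
0 [0.4384 0.204 ]
-0.2618 [0.4508 0.2269]
-0.5236 [0.4688 0.2459]
[{'point': [0.4357, 0.2081, 0.0933], 'conf': 0.68}]
side check px cap rim [247.96203135 225.66899784] (array([246.77474403, 228.70989761]), array([235, 222,  25,  15, 293], dtype=int32))
```

View pics/crop1.png

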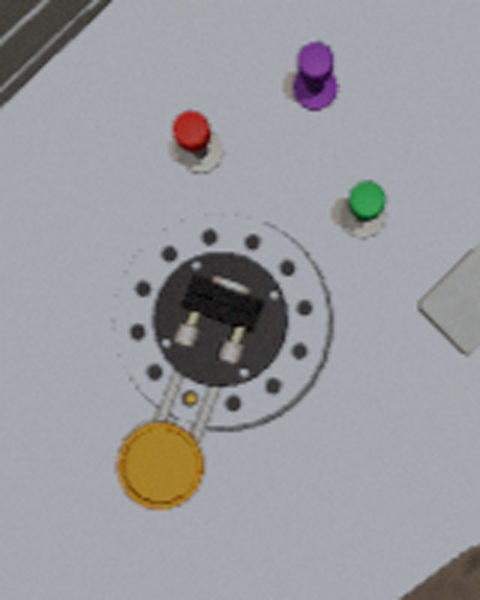

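The crop confirms it: red (190,132) is on the left, green (367,200) on the right, and the purple one is the decoy, 30° off the pattern. The cap is at (160,464). The three-point fit has residuals under 1 mm. The turn is clockwise, which carries the cap from (0.438,0.204) to (0.469,0.246).

```bash
cat >> h.py <<'E'
AX=np.array([.5318,.1683]); YAW=-.365
def cap(a,z,r=.1): return np.array([AX[0]-r*np.cos(YAW+a),AX[1]-r*np.sin(YAW+a),z])
def to(X):
    s=get_state(); M=R.from_rotvec(s['tcp_rot']); return np.round(M.inv().apply(np.array(X)-s['tcp_pos'])*1000,1), np.round(M.as_matrix(),3)
E
python3 -c "
from h import *
print(to(cap(0,.165)))"
```

```text
(array([-357.9, -324.9,   91.3]), array([[-0.955,  0.297,  0.   ],
       [ 0.297,  0.955,  0.   ],
       [-0.   ,  0.   , -1.   ]]))
```

>>> {"method": "arm_command", "body": {
  "deltas": [
    [[-28,-25,0],[0,0,0],0],
    [[-28,-25,0],[0,0,0],0],
    [[-28,-25,0],[0,0,0],0],
    [[-28,-25,0],[0,0,0],0],
    [[-28,-25,0],[0,0,0],0],
    [[-28,-25,0],[0,0,0],0],
    [[-28,-25,0],[0,0,0],0],
    [[-28,-25,0],[0,0,0],0]
  ],
  "newtons": 20
}}

```text
time: 1.87
tcp_pos: [0.3484, 0.3614, 0.2566]
tcp_rot: [0.472, 3.106, 0.001]
ft_force: [0.6, -0.1, 1.1]
width: 0.002
```

>>> {"method": "arm_command", "body": {
  "deltas": [
    [[-28,-25,0],[0,0,0],0],
    [[-28,-25,0],[0,0,0],0],
    [[-28,-25,15],[0,0,0],0],
    [[-28,-25,25],[0,0,0],0],
    [[-20,-20,25],[0,0,0],0],
    [[0,0,10],[0,0,0],0],
    [[0,0,0],[0,0,0],0],
    [[0,0,0],[0,0,0],0]
  ]
}}

```text
time: 2.53
tcp_pos: [0.4361, 0.2124, 0.1832]
tcp_rot: [-0.472, -3.105, -0.0]
ft_force: [0.8, 0.2, 0.0]
width: -0.0
```

```bash
python3 - <<'E'
from h import *
s=get_state(); print({k:np.round(s[k],3) for k in('time','tcp_pos','tcp_rot','width','ft_force','q')})
print(to(cap(0,.135)))
p=snapshot('side'); cv2.imwrite('pics/s2.png',cv2.resize(p['img'][130:330,150:410],(780,600),interpolation=cv2.INTER_CUBIC))
E
```

```text
{'time': np.float64(2.533), 'tcp_pos': array([0.436, 0.212, 0.183]), 'tcp_rot': array([-0.472, -3.105, -0.   ]), 'width': np.float64(-0.0), 'ft_force': array([0.762, 0.17 , 0.005]), 'q': array([-0.787,  0.016,  0.283,  1.954, -0.006,  1.173,  0.768])}
(array([-4.7, -7.3, 48.2]), array([[-0.955,  0.297, -0.001],
       [ 0.297,  0.955,  0.   ],
       [ 0.001,  0.   , -1.   ]]))
```

View pics/s2.png

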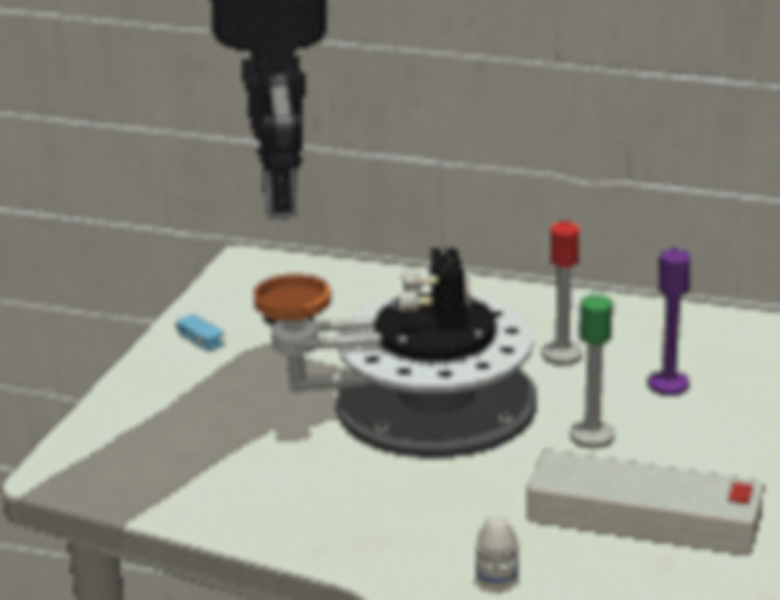

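The fingers are shut, tips at (282,212) above the cap at (292,295). Now I centre them and go down into the dish.

>>> {"method": "arm_command", "body": {
  "deltas": [
    [[-5,-6,15],[0,0,0],0],
    [[0,0,15],[0,0,0],0],
    [[0,0,14],[0,0,0],0],
    [[0,0,10],[0,0,0],0],
    [[0,0,0],[0,0,0],0],
    [[0,0,0],[0,0,0],0]
  ]
}}

```text
time: 3.08
tcp_pos: [0.4395, 0.2056, 0.1298]
tcp_rot: [0.469, 3.106, 0.001]
ft_force: [-0.5, 1.2, -0.3]
width: -0.004
```

```bash
python3 - <<'E'
from h import *
print(to(cap(0,.119))[0])
p=snapshot('side'); cv2.imwrite('pics/s3.png',cv2.resize(p['img'][190:290,200:330],(780,600),interpolation=cv2.INTER_CUBIC))
E
```

```text
[ 0.6 -1.9 10.7]
```

View pics/s3.png

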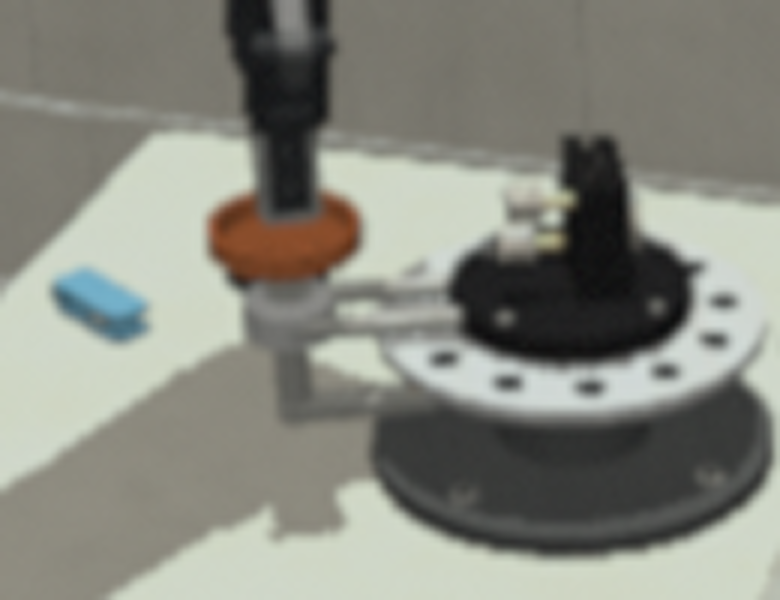

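The tips are centred over the dish (290,215) and clear of the rim. Now I press gently.

>>> {"method": "arm_command", "body": {
  "deltas": [
    [[0,0,5],[0,0,0],0],
    [[0,0,4],[0,0,0],0],
    [[0,0,2],[0,0,0],0],
    [[0,0,2],[0,0,0],0],
    [[0,0,2],[0,0,0],0],
    [[0,0,2],[0,0,0],0],
    [[0,0,0],[0,0,0],0],
    [[0,0,0],[0,0,0],0]
  ]
}}

```text
time: 3.8
tcp_pos: [0.4397, 0.2048, 0.1126]
tcp_rot: [0.472, 3.106, 0.001]
ft_force: [-0.6, 1.0, 5.0]
width: 0.0
```

>>> {"method": "arm_command", "body": {
  "deltas": [
    [[0,0,2],[0,0,0],0],
    [[0,0,2],[0,0,0],0],
    [[0,0,0],[0,0,0],0],
    [[0,0,0],[0,0,0],0]
  ]
}}

```text
time: 4.13
tcp_pos: [0.4398, 0.2048, 0.1088]
tcp_rot: [0.472, 3.106, 0.001]
ft_force: [-1.3, 0.9, 6.5]
width: 0.002
```

```bash
python3 - <<'E'
from h import *
s=get_state(); print(np.round(s['tcp_pos'],4),np.round(s['ft_force'],1))
# plan: 8 rows rotating -.06 each with tool turn, then position targets
M=R.from_rotvec(s['tcp_rot']); P=s['tcp_pos']
print('total to -0.48', to(cap(-.48,P[2]))[0])
for n in(1,):
    prev=P; c=np.array([*AX,0]); st=-.48/8
    dd=R.from_rotvec([0,0,st]); nx=c*[1,1,0]+dd.apply(P-c*[1,1,0]); print('per row', M.inv().apply(nx-P)*1000, 'turn', st*-1)
E
```

```text
[0.4398 0.2048 0.1088] [-1.3  0.9  6.5]
total to -0.48 [-13.1  44.2   0. ]
per row [-6.29864987e-01  5.90596736e+00  4.69435831e-03] turn 0.06
```

>>> {"method": "arm_command", "body": {
  "deltas": [
    [[0,0,0.8],[0,0,0],0],
    [[-0.4,4,0],[0,0,0.04],0],
    [[-0.4,4,0],[0,0,0.04],0],
    [[-0.4,4,0],[0,0,0.04],0],
    [[-0.4,4,0],[0,0,0.04],0],
    [[-0.4,4,0],[0,0,0.04],0],
    [[-0.4,4,0],[0,0,0.04],0],
    [[0,0,0],[0,0,0],0]
  ]
}}

```text
time: 4.8
tcp_pos: [0.4515, 0.2272, 0.1082]
tcp_rot: [0.842, 3.026, 0.003]
ft_force: [-2.5, 2.7, 7.8]
width: 0.001
```

```bash
cat >> h.py <<'E'
def chk(name=None,tgt=None):
    s=get_state(); T=np.array(s['tcp_pos']); d=AX-T[:2]; print('t',s['time'],'tcp angle',np.arctan2(d[1],d[0])-YAW,'r',np.hypot(*d),'z',T[2],'F',np.round(s['ft_force'],1))
    p=snapshot('top'); c,a=blob(p,(8,110,60),(28,255,255),(200,240,300,330)); print('cap blob',a)
    w=at_z(p,[a[0]+a[2]/2-.5,a[1]+a[3]/2-.5],.103-max(0,.119-T[2])); d=AX-w[:2]; print('cap box angle',np.arctan2(d[1],d[0])-YAW,'r',np.hypot(*d))
    if tgt is not None:
        print('to target',to(cap(tgt,T[2]))[0])
    if name: cv2.imwrite(f'pics/{name}.png',cv2.resize(p['img'][160:320,200:340],(700,800))[:600] if 0 else cv2.resize(p['img'][170:320,200:340],(560,600),interpolation=cv2.INTER_CUBIC))
E
python3 -c "
from h import *
chk('t4',-.5236)"
```

```text
t 4.8 tcp angle -0.2677626212964278 r 0.09952126245791644 z 0.1082332255117662 F [-2.5  2.7  7.8]
cap blob [226 267   1   2   2]
cap box angle -0.6626983907213269 r 0.08074716086733609
to target [-5.1 25.2  0.1]
```

View pics/t4.png

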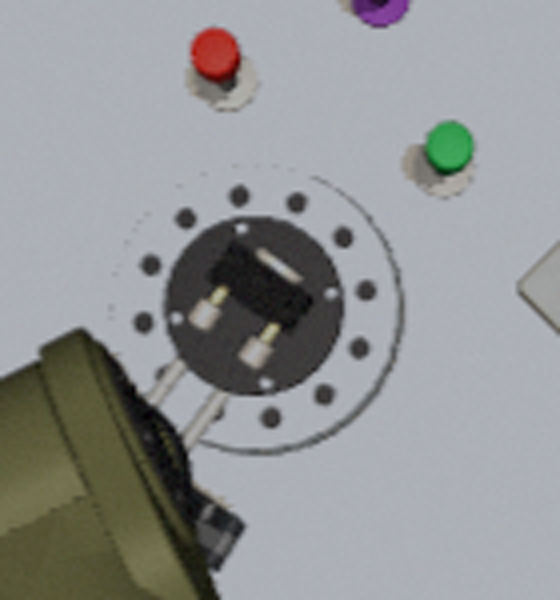

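The table has followed: the disc screws moved from 65.6° to 80.5°, about -0.26 rad, which matches the TCP's -0.268. I go on to just short of the hole.

>>> {"method": "arm_command", "body": {
  "deltas": [
    [[-0.4,4,0],[0,0,0.04],0],
    [[-0.4,4,0],[0,0,0.04],0],
    [[-0.4,4,0],[0,0,0.04],0],
    [[-0.4,4,0],[0,0,0.04],0],
    [[-0.4,4,0],[0,0,0.04],0],
    [[-0.2,3,0],[0,0,0.03],0],
    [[0,0,0],[0,0,0],0],
    [[0,0,0],[0,0,0],0]
  ]
}}

```text
time: 5.52
tcp_pos: [0.4669, 0.2443, 0.1083]
tcp_rot: [1.181, 2.911, 0.004]
ft_force: [-2.1, 1.5, 6.9]
width: 0.002
```

```bash
python3 -c "
from h import *
chk('t5',-.5236)"
```

```text
t 5.5167 tcp angle -0.49921587581063864 r 0.09996954349228925 z 0.10833661393149116 F [-2.1  1.5  6.9]
cap blob [205 244   1   1   1]
cap box angle -1.228726303401066 r 0.10969558776506605
to target [-0.2  2.4  0. ]
```

View pics/t5.png

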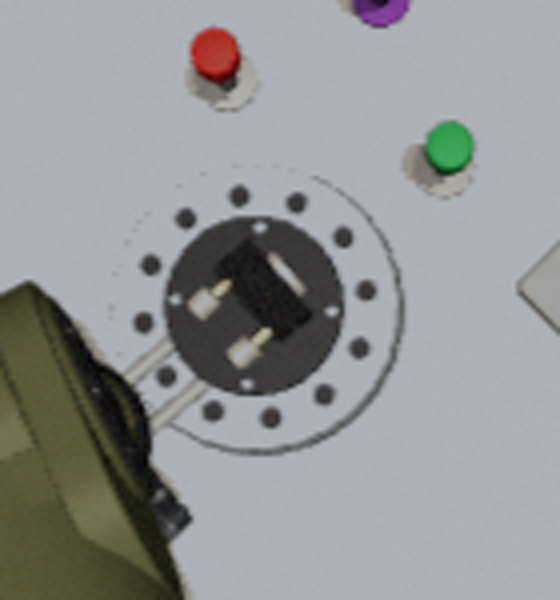

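The screws at (261,228), (332,311), (247,384) and (175,300) give a turn of about 28.8° (two readings, 29.5 and 28.0), and the TCP says 28.6°. I add a little and let the plunger rise slowly.

>>> {"method": "arm_command", "body": {
  "deltas": [
    [[-0.1,1.5,0],[0,0,0.015],0],
    [[0,0,0],[0,0,0],0],
    [[0,0,-1.5],[0,0,0],0],
    [[0,0,-1.5],[0,0,0],0],
    [[0,0,-1.5],[0,0,0],0],
    [[0,0,-1.5],[0,0,0],0],
    [[0,0,0],[0,0,0],0],
    [[0,0,0],[0,0,0],0]
  ]
}}

```text
time: 6.23
tcp_pos: [0.4675, 0.2447, 0.1137]
tcp_rot: [-1.203, -2.902, -0.002]
ft_force: [-2.5, 3.1, 4.0]
width: 0.002
```

Still 4 N at about 5 mm depth, which is above the rub level of 7 mm, so the pin is entering the hole. I carry on up.

>>> {"method": "arm_command", "body": {
  "deltas": [
    [[0,0,-1.5],[0,0,0],0],
    [[0,0,-1.5],[0,0,0],0],
    [[0,0,-1.5],[0,0,0],0],
    [[0,0,-2],[0,0,0],0],
    [[0,0,-5],[0,0,0],0],
    [[0,0,-10],[0,0,0],0],
    [[0,0,-15],[0,0,0],0],
    [[0,0,-20],[0,0,0],0]
  ]
}}

```text
time: 6.9
tcp_pos: [0.4668, 0.2427, 0.1697]
tcp_rot: [-1.204, -2.9, 0.005]
ft_force: [0.5, 0.1, 0.9]
width: -0.006
```

>>> {"method": "arm_command", "body": {
  "deltas": [
    [[0,0,-35],[0,0,0],0],
    [[0,0,-30],[0,0,0],0],
    [[25,20,0],[0,0,0],0],
    [[25,20,0],[0,0,0],0],
    [[25,20,0],[0,0,0],0],
    [[25,20,0],[0,0,0],0],
    [[25,20,0],[0,0,0],0],
    [[0,0,0],[0,0,0],0]
  ]
}}

```text
time: 7.57
tcp_pos: [0.4467, 0.4102, 0.2349]
tcp_rot: [-1.19, -2.905, -0.004]
ft_force: [-1.6, 1.3, -0.1]
width: 0.002
```

```bash
python3 - <<'E'
from h import *
chk('t6'); p=snapshot('side'); c,a=blob(p,(3,120,60),(28,255,255),(215,200,300,270)); print('side cap',c,a)
for z in(.103,.096): print(z,proj(p,cap(-.5236,z)))
for l in('objective_mid','clip_mid','pen_mid','dust_cap_mid'): print(l,[np.round(d['point'],3).tolist() for d in find_in(l,p)[:1]])
cv2.imwrite('pics/s6.png',cv2.resize(p['img'][190:290,200:330],(780,600),interpolation=cv2.INTER_CUBIC))
E
```

```text
t 7.5667 tcp angle -0.867348260603332 r 0.25641709985619865 z 0.23487059926966525 F [-1.6  1.3 -0.1]
cap blob [208 265  28  29 642]
cap box angle -0.5102856973423164 r 0.09900052751718329
side cap [251.52692308 217.75      ] [240 212  24  14 260]
0.103 [252.97860211 214.82644754]
0.096 [253.13830743 217.73785782]
objective_mid [[0.461, -0.045, 0.028]]
clip_mid [[0.413, 0.347, 0.015]]
pen_mid [[0.474, -0.207, 0.008]]
dust_cap_mid [[0.466, 0.244, 0.096]]
```

View pics/t6.png

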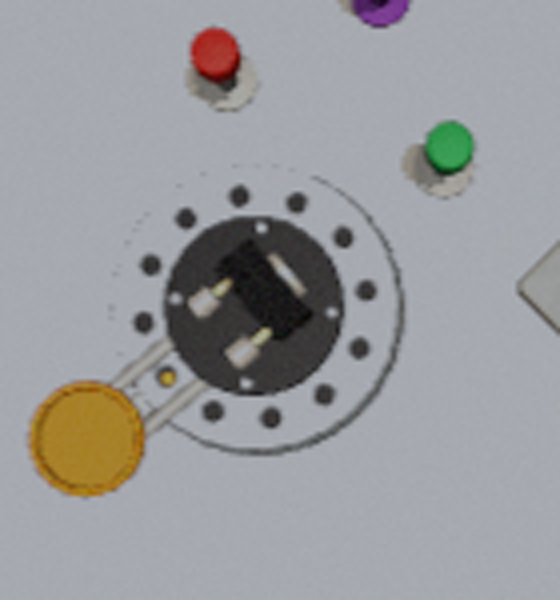

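View pics/s6.png

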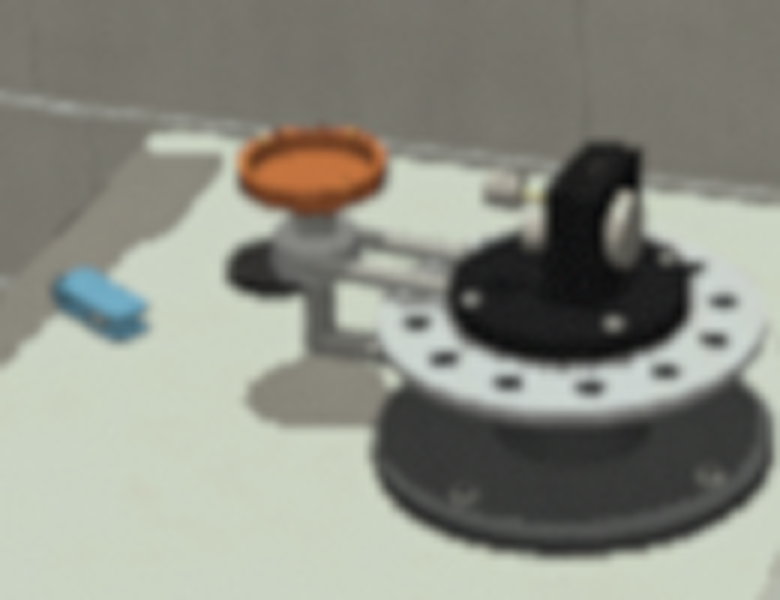

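The brass pin shows in the next hole at (167,377), one along from where it began. The mirror faces the green post. In the side view the cap sits at its starting height: its blob is 2.9 px below the predicted rim now, against 3.0 px at the start. The arm is clear.

```bash
python3 -c "
from h import *
print(hand_in())"
```

```text
the job is handed in; nothing more can be done
None
```

The mirror now faces the green post and the plunger is locked in the next hole. I handed the job in at about 8 s of the 32 s allowed.

**What I did:** With the fingers shut, I pressed the orange plunger in to about 11 mm. I swung the table clockwise by one hole (-0.52 rad), towards the green post on the right. Then I let the plunger rise slowly and moved the arm away. The highest vertical force I read was about 8 N.

**Last checks:**
- **Pin:** the top view shows the brass pin in the next hole.
- **Angle:** the cap measures -0.510 rad, which is within the pin's 0.03 rad play of -0.524.
- **Plunger:** the side view puts the cap back at its starting height, so it is fully up.
- **Loose things:** the objective, clip and pen measured where they were, to within a few millimetres.

**Disagreements:**
- **Dust cap:** in the last side view the detector took the plunger cap for the dust cap. I did not measure the dust cap again, but the arm stayed well above the desk.
- **Cap angle mid-swing:** my colour-based reading of the cap angle gave wrong values because the arm hid the cap. I used the disc screws and the arm's own position instead, and those agreed to about 1°.

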